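# Clear the recipe folder and turn its leaf

### The arm

A 6-joint arm with a two-finger parallel gripper is mounted at the origin on a cart in front of the work surface, level with it; the furniture and walls round the work are solid. World frame = base frame: x ahead of the robot, y to its left, z up, the work surface at z = 0. Lengths are in mm, angles in rad, forces in N, time in s.
With the tool pointing down it reaches from about 325 to 900 mm from the base axis. Payload 6.1 kg.
Tool frame: the origin (TCP) lies midway between the tips of the shut fingers; the grasp point (between the pads) lies 19 mm behind it; z points along the fingers, y is the line along which they close (so a half turn about z gives the same grasp; the last joint's range is limited). The gripper opens to 87 mm and grips with 3 to 60 N. Pads are 19 mm wide; open, the fingers measure 117 mm over their backs; the gripper's body (75 mm by 190 mm) begins 51 mm behind the grasp point.
Start: joints at [-1.451, 0.22, 1.526, -0, 1.395, -0.126], TCP at [152.076, -606.208, 222.538] pointing down, gripper open.
Joint ranges: [-2.98, 2.98], [-0.91, 2.08], [0.09, 2.57], [-1.24, 4.39], [0.2, 2.65], [-2.68, 2.68]. Speed limits (rad/s): [2.57, 2.57, 3.01, 3.14, 3.14, 3.14].

### API

Orientations are given as a unit quaternion [w, x, y, z].
In Python, from station import ctrl, optics, sign_off gives the robot as it stands. The module is installed in compiled form; this text tells all that it offers.
- The arm moves only by the tool step_arm, never from a script. Its argument "targets" is a list of rows, each a list of 6 numbers: the shift along the tool's x, y, z in units of 0.5 m (1.0 is 0.5 m), then the turn, a rotation vector about the tool's x, y, z in units of 90 degrees (1.0 is 90 degrees). A call has 1 to 20 rows; each row is the pose to reach, as a shift and turn from the pose commanded when the call began, along the tool's axes at that moment; what a row does not reach only later rows make up. A row lasts 1/10 s, in which the tool goes at most 50 mm and 8.59 degrees, less where a joint would pass 70% of its speed; a pose out of reach is approached as far as the arm can. A call with a number of a shift or a turn outside -1 to 1 is refused whole. A call with a gripper value outside its range is refused whole. "jaw" is the gripper's target within -1 to 1 (fully open at 1, half-way at 0, shut at -1), set as the call begins (left out, the last holds). The fingers move at their own pace and stop on an object; "force" is the grip in N (left out, the last holds). Time passes only in rows, so rows that repeat a pose let the fingers close. It gives the time, the measured TCP pose, the force, the opening and the grip force at its end, in the units of the state.
- ctrl.get_obs(): the state, without advancing time (a new reading comes with each control period).
- optics.camera(name): name is "scene" or "top" or "wrist"; returns (picture, depth): 400x640x3 uint8, blue, green, red; 400x640 float32, mm along the optical axis (not along the pixel's ray), 0 where there is no reading.
- optics.get_calibration(name): a dict with "camera_matrix" (3x3 intrinsics, pixels), "R" (3x3) and "t" (3): a world point X has camera coordinates R X + t. Camera axes: x right, y down, z forward; pixel columns grow to the right and rows downward; lengths in mm; the calibration is good to about 2 mm. A picture is of the moment at which its call begins: read the wrist's pose just before it. get_calibration takes no time and is no camera call; for the wrist camera it gives the pose at the moment of the call.
- sign_off(): hands the job in; it is judged then, once.
Trained networks look in the newest picture that a camera, given by its name, has taken for a name from the list of things; names that differ only in an ending like _2 or _b are one class to them, and where a whole thing is asked for, a point or a joint stands for the part that bears it (a point fixed in the world has none). Each returns a list of dicts, best first, with "score" (0 to 1); they miss things now and then, are a little off and sometimes report something else, mostly with a low value. They report only what shows in the picture. A call takes as long as a camera call. They do not tell look-alikes from the thing itself.
- optics.masks_of(label, camera): "region" (400x640 bool, what is visible of it).
- optics.tip_of(label, camera): "position" ([x, y, z] in mm, in the coordinates of the camera as it stood for that picture, good to about 4 mm: a listed point, or the origin of a listed thing).
The state is a dict: "clock": time; "joint_pos": joint angles; "dq": joint speeds; "joint_torque": joint torques, N m; "tool_pos": TCP position; "tool_rot": TCP orientation; "ft_force": force on the tool from outside, world axes, zero at the start; "ft_torque": the same for the moment, N m; "finger_gap": opening from 0.0 (shut) to 1.0 (fully open); "grip_force": force on a finger pad.
Only numpy, scipy, OpenCV 4.12 (cv2) and the standard library are available. Lean on these libraries where they do the work, as an engineer would, in place of code of your own. Each camera call takes 0.05 s, during which the arm holds its last target. There are 200 camera calls.

### The job

The recipe folder's next leaf is standing half up from the right-hand side. Push the flat fish tin off the folder so that it stands flat on the worktop beside it, then turn the half-raised leaf gently over the spine and press it down until it lies flat on the left-hand side. Only push and press with the fingers: do not pick up or tip the tin, leave the leaf underneath lying on the right, and do not disturb the other things on the worktop.

Things in the scene. Friction and masses are not known exactly. Their poses are not given: they have to be found in the camera images.
- folder: Ring-bound recipe folder, fixed: dark wooden board 170 x 290 mm, 5 mm thick. Origin: centre of its underside, on the worktop. x runs along the spine (away from the robot at yaw 0), y to the left half, z up. On the left half lies a fixed, already turned white leaf, top 8 mm above the worktop (y 6 to 135 mm, x -75 to 75 mm).
- spine (a point): Middle of the top leaf's hinge line, which runs along the folder's x axis 10.5 mm above the worktop. Two small steel rings sit on it at folder x = +-50 mm; they reach 12 mm to either side and 22 mm above the worktop.
- top_leaf (a joint): Angle of the half-raised leaf: 0 flat on the right half, 1.57 upright, 3.14 flat on the left half. Rigid white panel 4 mm thick, 150 mm along the spine (folder x -75 to 75 mm), free edge 135 mm from the hinge; at folder x = -45 mm a tab 34 mm wide stands out 12 mm more. Stiff hinge (0.12 N m friction): it stays where it is left. Starts at 0.45 to 0.95.
- top_leaf_edge (a point): Middle of the top leaf's free edge (without the tab), 135 mm from the hinge, half way along the spine. It moves with the leaf.
- lower_leaf (a joint): Angle of the leaf underneath, same zero and direction: it lies flat on the right half at 0 and should stay. Same outline, 3 mm thick, its top 8 mm above the worktop, its tab at folder x = +45 mm. It turns easily.
- tin: Flat round fish tin, 86 mm across, 40 mm high, 0.16 to 0.33 kg, standing upright on the left half of the folder. Origin: centre of its underside, z axis up. It stands on the already turned leaf, 8 mm above the worktop.
- salt_shaker: Bystander: salt shaker, 44 mm across, 90 mm high, near the folder. Origin: centre of its underside.
- spice_jar: Bystander: spice jar with black cap, 41 mm across, 105 mm high, near the folder. Origin: centre of its underside.
- tomato: Bystander: tomato, 58 mm across, 62 mm high, near the folder. Origin: centre of its underside.
Mind the look-alikes: they are no part of the job. There is more than one size of the tin; the job needs the smallest.

How it is judged (in metres and radians):
On the way, in this order (a step that is already met when the one before it is completed fails the run):
1. the tin has been pushed off the folder and stands flat on the worktop, with the top leaf still on the right (height (world z) of tin between -0.01 and 0.004 m and angle between tin's own z axis and vertical below 0.06 rad and linear speed of tin below 0.02 m/s and value of joint top_leaf below 1.57 rad), for 0.2 s.
2. the top leaf lies flat on the left half (value of joint top_leaf above 3.04 rad and velocity of joint top_leaf below 0.1 rad/s), for 0.2 s.
At the end, for the whole second after the job is handed in: The top leaf lies flat on the left half (joint above 3.04 rad) and is at rest, the leaf underneath is still flat on the right (below 0.1 rad), and the tin stands flat (within 0.06 rad) and still on the worktop, off the folder (all of step 2 and height (world z) of tin between -0.01 and 0.004 m and angle between tin's own z axis and vertical below 0.06 rad and linear speed of tin below 0.02 m/s and value of joint lower_leaf below 0.1 rad); the robot touches nothing.
It fails at once if the tin was lifted (more than 17 mm above the folder's left page) or tipped by more than 0.35 rad (height (world z) of tin above 0.025 m or angle between tin's own z axis and vertical above 0.35 rad).
It fails at once if the leaf underneath was raised by more than 0.2 rad (value of joint lower_leaf above 0.2 rad).
It fails at once if the top leaf was flung over (faster than 5 rad/s) (velocity of joint top_leaf above 5 rad/s).
It fails at once if the fingers pressed on the leaf with more than 60 N (contact force between the fingers and top_leaf above 60 N).
It fails at once if a bystander was moved by more than 20 mm (distance of any of salt_shaker, spice_jar, tomato from where it was at the start of the episode above 0.02 m).
It also fails if it takes over 61 s, if anything falls off the work surface, if the arm or the gripper's body presses on something with over 40 N, if the wrist force passes 120 N, or if a joint passes its speed limit or range.

## Working session

There is one attempt and no reset: what is moved stays moved. The work goes in short steps, Python scripts to look and compute and a tool call to move; the robot and the scene stay as the last step left them, time stands still between calls to the robot, and variables do not carry over. Pictures are saved under pics/ and viewed, at most 10 in all, crops included, and the job is handed in when it is done.

Besides the shell and the picture viewer there is one more tool, called after "Request:" by a JSON object that holds its "method" and its "body". step_arm: Moves the arm, as the interface text tells. Shifts and turns lie within -1 to 1; 1 stands for 0.5 m of shift or 90 degrees of turn. Its arguments: {"type":"object","properties":{"targets":{"type":"array","items":{"type":"array","items":{"type":"number"}}},"jaw":{"type":"number"},"force":{"type":"number"}},"required":["targets"]}

```bash
mkdir -p pics; cat > h.py <<'E'
import numpy as np, cv2
from station import ctrl, optics, sign_off
def world(cam, p):
    c=optics.get_calibration(cam); return np.array(c["R"]).T@(np.array(p)-np.array(c["t"]).ravel())
def cloud(cam, d):
    c=optics.get_calibration(cam); K=np.array(c["camera_matrix"]); v,u=np.mgrid[:400,:640]
    P=np.stack([(u-K[0,2])/K[0,0]*d,(v-K[1,2])/K[1,1]*d,d],-1)
    return (P-np.array(c["t"]).ravel())@np.array(c["R"])
E
python3 - <<'E'
from h import *
np.set_printoptions(precision=1,suppress=True)
ims=[]
for cam in ["top","scene"]:
    im,d=optics.camera(cam); cv2.imwrite(f"pics/{cam}0.png",im); np.save(f"{cam}0.npy",d)
    P=cloud(cam,d)
    for l in ["folder","spine","top_leaf","top_leaf_edge","tin","salt_shaker","spice_jar","tomato"]:
        try:
            for r in optics.tip_of(l,cam)[:4]: print(cam,l,round(r["score"],2),world(cam,r["position"]))
        except Exception as e: print(l,e)
        if l in("tin","top_leaf","folder"):
          for r in optics.masks_of(l,cam)[:4]:
            q=P[r["region"]&(d>0)]; print("  mask",l,round(r["score"],2),len(q),np.percentile(q,[2,50,98],axis=0).ravel())
o=ctrl.get_obs(); print(o)
E
```

```text
top folder 0.93 [558.3 240.1   2.1]
  mask folder 0.65 9691 [458.1 104.8   2.7 550.9 221.   11.  649.3 381.2  93.6]
top spine 0.57 [562.4 234.9  13.6]
top_leaf it knows: folder, salt_shaker, spice_jar, spine, tin, tomato, top_leaf_edge
  mask top_leaf 0.95 4622 [503.7 119.9  16.4 574.7 182.3  58.7 651.4 243.3  96.3]
top top_leaf_edge 0.73 [589.8 130.6  90.9]
top tin 0.78 [251.2 245.9   2.6]
top tin 0.68 [608.3 583.3   5.1]
top tin 0.65 [550.4 335.8   6.7]
top tin 0.4 [589.8 135.2  89.1]
  mask tin 0.9 3423 [199.4 188.7  46.3 252.3 243.1  51.3 306.2 297.3  56.6]
  mask tin 0.75 1596 [507.9 294.   10.6 546.5 332.3  45.  589.  370.7  49.4]
  mask tin 0.69 3222 [544.7 525.5   5.3 596.8 579.7  51.4 656.4 637.2  56.8]
top salt_shaker 0.88 [377.  259.8   1.9]
top spice_jar 0.55 [719.8 255.   -3.5]
top tomato 0.89 [703.1 352.1   1. ]
scene folder 0.95 [558.9 234.5   3. ]
  mask folder 0.87 5735 [452.  100.3   3.5 539.  209.1  21.  643.6 382.3  93.5]
scene spine 0.61 [559.7 236.3  13.9]
top_leaf it knows: folder, salt_shaker, spice_jar, spine, tin, tomato, top_leaf_edge
  mask top_leaf 0.55 2
[... 261 characters left out ...]
  44.6 587.6 373.9  49.1]
  mask tin 0.8 4277 [192.6 188.    2.9 234.2 258.1  51.2 304.9 300.6  56.5]
  mask tin 0.73 3083 [541.8 528.7   1.8 570.8 587.1  50.7 657.9 639.1  56.4]
scene salt_shaker 0.81 [371.8 267.5   0.9]
scene spice_jar 0.74 [722.9 252.5  -0. ]
scene tomato 0.71 [696.8 353.5  -1.8]
{'clock': 1.1, 'joint_pos': array([-1.5,  0.2,  1.5,  0. ,  1.4, -0.1]), 'dq': array([-0.,  0.,  0.,  0., -0., -0.]), 'joint_torque': array([ -0. , -49.5, -38.8,   0.1,   0. ,  -0. ]), 'tool_pos': array([ 152.1, -606.2,  222.6]), 'tool_rot': array([0. , 1. , 0.1, 0. ]), 'ft_force': array([-0. , -0.5,  0.1]), 'ft_torque': array([ 0., -0., -0.]), 'grip_force': 0.0, 'finger_gap': 1.0010125772257572}
```

View pics/top0.png

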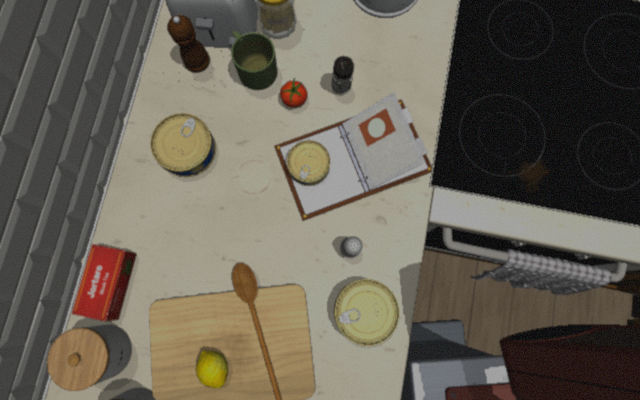

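View pics/scene0.png

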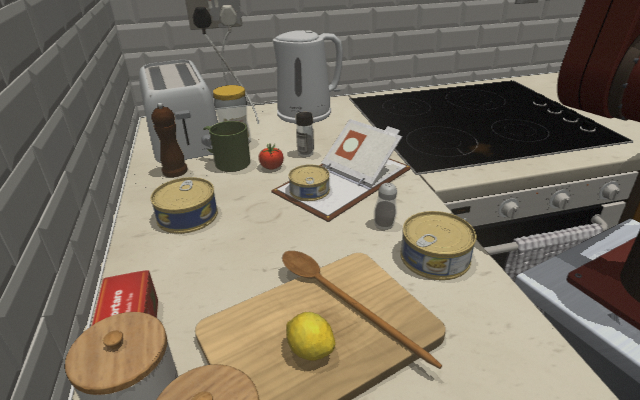

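```bash
python3 - <<'E'
from h import *
np.set_printoptions(precision=3,suppress=True)
print(ctrl.get_obs()["tool_rot"])
d=np.load("top0.npy"); P=cloud("top",d)
optics.camera("top")
m=optics.masks_of("top_leaf","top")[0]["region"]
q=P[cv2.erode(m.astype(np.uint8),np.ones((5,5)))>0]; q=q[q[:,2]>25]
A=np.c_[q[:,:2],np.ones(len(q))]
for i in range(3):
    s=np.linalg.lstsq(A,q[:,2],rcond=None)[0]; r=np.abs(q[:,2]-A@s); q=q[r<5];A=A[r<5]
n=np.array([-s[0],-s[1],1]);n/=np.linalg.norm(n)
print("normal",n,"angle",np.arccos(n[2]),"spine dir",np.degrees(np.arctan2(n[0],-n[1]))," alt",n[:2]/np.linalg.norm(n[:2]))
# flat things: left page (z 4..13, y>240)
im=cv2.imread("pics/top0.png")
w=(P[...,2]>4)&(P[...,2]<13)&(im.min(-1)>150)&(P[...,1]>200)&(P[...,1]<420)&(P[...,0]>420)&(P[...,0]<700)
print("page",w.sum(),cv2.minAreaRect(P[w][:,:2].astype(np.float32)))
w=(P[...,2]>1)&(P[...,2]<13)&(P[...,1]>60)&(P[...,1]<420)&(P[...,0]>420)&(P[...,0]<700)&(im.max(-1)<90)
print("board",w.sum(),cv2.minAreaRect(P[w][:,:2].astype(np.float32)))
m=optics.masks_of("tin","top")
for r in m:
    q=P[r["region"]]; q=q[q[:,2]>40]; print("tin",cv2.minEnclosingCircle(q[:,:2].astype(np.float32)))
E
```

```text
[0.    0.992 0.123 0.   ]
normal [-0.051  0.458  0.887] angle 0.4794266103108243 spine dir -173.67502132451747  alt [-0.11   0.994]
page 2481 ((539.669677734375, 306.90240478515625), (147.86251831054688, 125.69798278808594), 17.579410552978516)
board 1260 ((586.3572387695312, 228.890380859375), (251.26792907714844, 335.3617858886719), 9.3306884765625)
tin ((262.27716064453125, 262.1590576171875), 81.03205108642578)
tin ((470.14263916015625, 480.1164245605469), 229.0603790283203)
tin ((441.4840393066406, 335.6061706542969), 151.13717651367188)
```

The top view shows the small tin at px (308,162) on the folder's left half, with the leaf raised at right (390,140) and the spine around (355,158). The jar is at (342,75), the tomato at (293,94) and the shaker at (351,246). The scene view agrees. The tins at (182,144) and (366,312) are the larger look-alikes. Measured values: spine ≈ (560,237), yaw ≈ 17.3°, leaf ≈ 0.64 rad, small tin ≈ (548,332).

```bash
cat >> h.py <<'E'
from scipy.spatial.transform import Rotation as Rn
YAW=17.3; O=np.array([560.,237.,0]); F=Rn.from_euler("z",YAW,degrees=True)
def fold(x,y,z): return O+F.apply([x,y,z])
def tf(p): return F.inv().apply(np.array(p)-O)
def row(p, R0=None, p0=None):
    "row for TCP at world p, pointing down, tool y along folder x; R0,p0 default measured"
    o=ctrl.get_obs(); w=o["tool_rot"]; R0=R0 or Rn.from_quat([*w[1:],w[0]]); p0=o["tool_pos"] if p0 is None else p0
    f=F.as_matrix(); Rt=Rn.from_matrix(np.c_[f[:,1],f[:,0],[0,0,-1]])
    return np.r_[R0.inv().apply(np.array(p)-p0)/500,(R0.inv()*Rt).as_rotvec()/(np.pi/2)].round(4)
E
python3 - <<'E'
from h import *
print("tin",tf([548,332.5,8]),"jar",tf([721,254,0]),"salt",tf([375,263,0]),"tom",tf([700,352,0]))
print(fold(17,28,200), row(fold(17,28,200)), row([360,-170,230]))
E
```

```text
tin [16.94217088 94.74815484  8.        ] jar [158.77186158 -31.64642113   0.        ] salt [-168.89900118   79.83813249    0.        ] tom [167.86462245  68.16500957   0.        ]
[567.90443712 268.78867525 200.        ] [ 1.2325 -1.4951  0.0451  0.      0.     -1.0358] [ 0.6156 -0.745  -0.0149  0.      0.     -1.0358]
```

Request:
{"method": "step_arm", "body": {"targets": [[0.6156,-0.745,-0.015,0,0,-0.5],[0.6156,-0.745,-0.015,0,0,-0.5],[0.6156,-0.745,-0.015,0,0,-0.5],[0.6156,-0.745,-0.015,0,0,-0.5],[0.6156,-0.745,-0.015,0,0,-0.5],[0.6156,-0.745,-0.015,0,0,-0.5],[0.6156,-0.745,-0.015,0,0,-0.5],[0.6156,-0.745,-0.015,0,0,-0.5],[0.6156,-0.745,-0.015,0,0,-0.5],[0.6156,-0.745,-0.015,0,0,-0.5],[0.6156,-0.745,-0.015,0,0,-0.5],[0.6156,-0.745,-0.015,0,0,-0.5],[0.6156,-0.745,-0.015,0,0,-0.5],[0.6156,-0.745,-0.015,0,0,-0.5],[0.6156,-0.745,-0.015,0,0,-0.5]], "jaw": 0}}

```text
clock: 2.75
tool_pos: [359.6, -171.0, 229.9]
tool_rot: [-0.0, 0.871, 0.492, -0.0]
ft_force: [0.2, -0.2, 0.1]
finger_gap: 0.498
grip_force: 0.0
```

```bash
python3 - <<'E'
from h import *
o=ctrl.get_obs(); print(o["clock"],o["tool_pos"],o["joint_pos"],o["finger_gap"],row(fold(17,28,200)))
E
```

```text
2.75 [ 359.56353297 -170.96896319  229.91649672] [-6.42447631e-01 -3.61914003e-01  2.06364271e+00 -1.41858325e-04
  1.44022132e+00 -1.00705485e-01] 0.4979754282518959 [ 9.684e-01 -9.640e-02  5.980e-02 -2.000e-04 -0.000e+00 -5.371e-01]
```

Request:
{"method": "step_arm", "body": {"targets": [[0.9684,-0.0964,0.06,0,0,-0.537],[0.9684,-0.0964,0.06,0,0,-0.537],[0.9684,-0.0964,0.06,0,0,-0.537],[0.9684,-0.0964,0.06,0,0,-0.537],[0.9684,-0.0964,0.06,0,0,-0.537],[0.9684,-0.0964,0.06,0,0,-0.537],[0.9684,-0.0964,0.06,0,0,-0.537],[0.9684,-0.0964,0.06,0,0,-0.537],[0.9684,-0.0964,0.06,0,0,-0.537],[0.9684,-0.0964,0.06,0,0,-0.537],[0.9684,-0.0964,0.06,0,0,-0.537],[0.9684,-0.0964,0.06,0,0,-0.537],[0.9684,-0.0964,0.06,0,0,-0.537],[0.9684,-0.0964,0.06,0,0,-0.537]]}}

```text
clock: 4.15
tool_pos: [567.5, 268.7, 200.4]
tool_rot: [0.0, 0.593, 0.805, 0.0]
ft_force: [0.4, -0.4, 0.5]
finger_gap: 0.497
grip_force: 0.0
```

```bash
python3 - <<'E'
from h import *
o=ctrl.get_obs(); print(o["tool_pos"],row(fold(17,28,80)),row(fold(17,28,14)))
im,d=optics.camera("wrist"); cv2.imwrite("pics/w1.png",im)
for l in ["tin","spine"]:
    for r in optics.tip_of(l,"wrist")[:3]: print(l,r["score"],tf(world("wrist",r["position"])))
E
```

```text
[567.50987999 268.7045316  200.39995019] [-0.000e+00  7.000e-04  2.408e-01  2.000e-04  1.000e-04  1.000e-04] [0.000e+00 7.000e-04 3.728e-01 2.000e-04 1.000e-04 1.000e-04]
tin 0.75 [-292.06395823  101.54140572   -2.083494  ]
tin 0.56 [13.51582582 93.00944726  6.47227973]
spine 0.82 [-0.79980107  0.77012872  8.05931991]
```

View pics/w1.png

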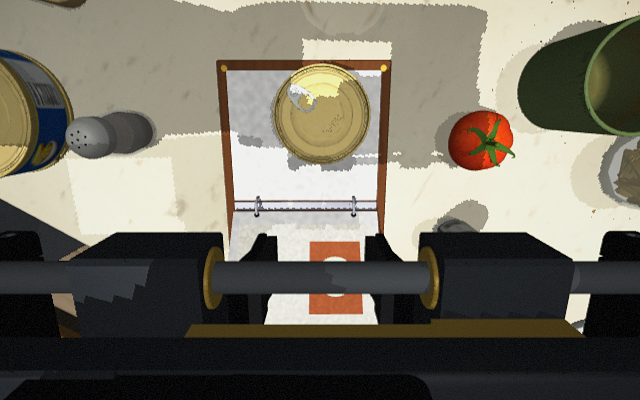

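The wrist view shows the folder square to the tool, with the spine horizontal at row 206 and the rings at columns 257 and 353. The tin is at (322,115), and nothing sits under the fingers. I'll lower the fingers now.

Request:
{"method": "step_arm", "body": {"targets": [[0,0,0.09,0,0,0],[0,0,0.18,0,0,0],[0,0,0.25,0,0,0],[0,0,0.3,0,0,0],[0,0,0.34,0,0,0],[0,0,0.36,0,0,0],[0,0,0.372,0,0,0],[0,0,0.372,0,0,0]]}}

```text
clock: 5.1
tool_pos: [567.5, 270.0, 14.1]
tool_rot: [-0.0, 0.592, 0.806, -0.0]
ft_force: [-1.7, -0.2, 0.2]
finger_gap: 0.497
grip_force: 0.0
```

Request:
{"method": "step_arm", "body": {"targets": [[0.01,0,0,0,0,0],[0.02,0,0,0,0,0],[0.03,0,0,0,0,0],[0.04,0,0,0,0,0],[0.05,0,0,0,0,0],[0.06,0,0,0,0,0],[0.07,0,0,0,0,0],[0.08,0,0,0,0,0],[0.09,0,0,0,0,0],[0.1,0,0,0,0,0],[0.11,0,0,0,0,0],[0.12,0,0,0,0,0]]}}

```text
clock: 6.3
tool_pos: [549.3, 327.8, 14.0]
tool_rot: [0.0, 0.592, 0.806, -0.0]
ft_force: [0.7, -2.1, 3.2]
finger_gap: 0.497
grip_force: 1.4
```

```bash
cat > look.py <<'E'
from h import *
np.set_printoptions(precision=2,suppress=True)
o=ctrl.get_obs(); print("tcp folder",tf(o["tool_pos"]),o["ft_force"],o["clock"])
for cam in ["top","scene"]:
    im,d=optics.camera(cam); cv2.imwrite(f"pics/{cam}_{o['clock']:.1f}.png",im); P=cloud(cam,d)
    for l in ["tin","top_leaf_edge","salt_shaker","spice_jar","tomato"]:
        for r in optics.tip_of(l,cam)[:3]: print(cam,l,round(r["score"],2),tf(world(cam,r["position"])))
    for r in optics.masks_of("tin",cam)[:4]:
        q=F.inv().apply(P[r["region"]&(d>0)]-O); print("  tinmask",len(q),np.percentile(q,[2,50,98],axis=0).ravel())
E
python3 look.py
```

```text
tcp folder [16.78 89.85 14.02] [ 0.74 -2.11  3.2 ] 6.3
top tin 0.89 [-289.1    97.63    0.05]
top tin 0.77 [150.25 319.17   4.  ]
top tin 0.62 [ 21.81 141.15   8.84]
top top_leaf_edge 0.92 [  -0.08 -106.62   88.48]
top salt_shaker 0.5 [-169.09   79.29    0.59]
  tinmask 2885 [-345.99   63.57   46.69 -293.23  105.14   51.34 -236.75  151.25   56.55]
  tinmask 3200 [ 85.56 262.66   5.98 137.27 316.19  51.31 198.07 371.16  56.93]
  tinmask 1063 [-23.97 126.39  12.13  13.37 148.84  45.03  57.04 177.44  49.78]
  tinmask 252 [-195.5    78.37   36.37 -171.59   88.96   77.75 -151.08  121.36  483.49]
scene tin 0.93 [ 13.1  132.93  13.07]
scene tin 0.65 [-294.45   94.44   -1.81]
scene tin 0.57 [142.63 319.49   0.99]
scene top_leaf_edge 0.88 [  -1.46 -106.77   91.16]
scene salt_shaker 0.58 [-170.04   82.54   -2.98]
scene tomato 0.87 [163.16  68.51  -1.3 ]
  tinmask 3010 [ 82.74 265.25   3.76 116.18 328.86  50.66 195.7  375.9   56.43]
  tinmask 1494 [-26.3  106.45   1.86   2.82 152.36  41.35  55.29 183.68  52.8 ]
  tinmask 4258 [-351.66   42.35    3.8  -304.29  118.55   51.17 -240.91  155.19   56.58]
```

Request:
{"method": "step_arm", "body": {"targets": [[0.008,0,0,0,0,0],[0.016,0,0,0,0,0],[0.024,0,0,0,0,0],[0.032,0,0,0,0,0],[0.04,0,0,0,0,0],[0.048,0,0,0,0,0],[0.056,0,0,0,0,0],[0.064,0,0,0,0,0],[0.072,0,0,0,0,0],[0.08,0,0,0,0,0],[0.088,0,0,0,0,0],[0.096,0,0,0,0,0],[0.104,0,0,0,0,0],[0.112,0,0,0,0,0],[0.12,0,0,0,0,0],[0.126,0,0,0,0,0],[0.132,0,0,0,0,0],[0.132,0,0,0,0,0]]}}

```text
clock: 8.8
tool_pos: [529.6, 390.9, 14.1]
tool_rot: [-0.0, 0.592, 0.806, 0.0]
ft_force: [0.7, -0.2, -0.5]
finger_gap: 0.501
grip_force: 0.0
```

Request:
{"method": "step_arm", "body": {"targets": [[-0.03,0,0,0,0,0],[-0.06,0,-0.06,0,0,0],[-0.06,0,-0.15,0,0,0],[-0.06,0,-0.25,0,0,0],[-0.06,0,-0.35,0,0,0],[-0.06,0,-0.4,0,0,0]], "jaw": -1}}

```text
clock: 9.4
tool_pos: [541.1, 361.6, 220.2]
tool_rot: [0.002, 0.592, 0.806, 0.003]
ft_force: [-0.3, 0.4, 0.2]
finger_gap: 0.054
grip_force: 0.0
```

```bash
python3 look.py; python3 -c "
from h import *
im,d=optics.camera('wrist'); cv2.imwrite('pics/w2.png',im); P=cloud('wrist',d)
for r in optics.masks_of('tin','wrist')[:3]:
    q=F.inv().apply(P[r['region']&(d>0)]-O); q=q[(q[:,2]>25)&(q[:,2]<60)]; print(np.percentile(q,[1,50,99],axis=0))
    A=np.c_[q[:,:2],np.ones(len(q))]; print(np.linalg.lstsq(A,q[:,2],rcond=None)[0])
"
```

```text
tcp folder [ 18.98 124.57 220.24] [-0.26  0.37  0.22] 9.4
top tin 0.91 [-290.93   97.26    0.23]
top tin 0.9 [148.61 320.33   3.99]
top tin 0.81 [ 19.35 206.09   0.27]
top salt_shaker 0.47 [-168.91   79.45    2.45]
top spice_jar 0.78 [160.99 -28.29  -2.35]
  tinmask 1599 [-23.55 164.06   4.53  15.47 203.14  37.14  57.18 241.7   41.56]
  tinmask 3131 [ 85.67 262.85  10.22 137.3  316.45  51.41 197.09 371.07  56.78]
  tinmask 2344 [-346.42   80.17   12.74 -293.51  113.31   51.4  -236.28  152.97   56.72]
scene tin 0.88 [143.65 319.45   0.67]
scene tin 0.8 [ 15.37 199.6    6.22]
scene tin 0.74 [-293.95   95.86   -3.83]
scene salt_shaker 0.83 [-169.81   82.18    0.89]
scene salt_shaker 0.5 [ 2.95 -1.28 10.06]
scene spice_jar 0.8 [157.25 -31.38   3.06]
scene tomato 0.78 [166.59  70.35   0.97]
  tinmask 4131 [-351.65   43.01    5.36 -304.23  118.66   51.22 -241.18  155.28   56.36]
  tinmask 2979 [ 82.66 266.64   3.81 116.27 329.46  50.71 195.44 375.86  56.19]
  tinmask 1557 [-26.3  162.47   1.93   2.59 213.35  36.67  56.73 244.83  41.04]
[[ 92.57714755 258.78541932  26.0572251 ]
 [137.58748797 274.93101332  50.70373157]
 [188.46865571 287.66539473  56.1032806 ]]
[0.10108787 0.12329781 0.93453094]
[[-295.37946124   54.94158104   25.78144327]
 [-256.05985644  109.23665596   49.78913743]
 [-232.84383648  154.88450743   55.30060158]]
[-0.15049344 -0.04941711 13.1232631 ]
[[-22.99977174 162.85262846  34.34523249]
 [ 17.52164719 204.52279575  36.31182323]
 [ 57.71401228 243.65726374  40.2082897 ]]
[-1.02837062e-03  1.57931733e-03  3.61801095e+01]
```

View pics/w2.png

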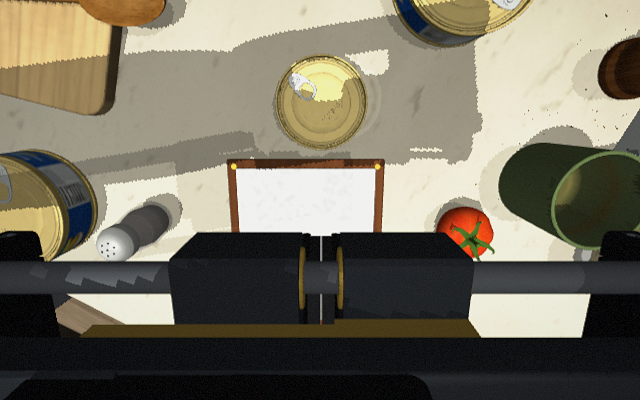

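The wrist view shows the tin at (322,103), standing flat on the worktop with a gap to the board edge at row 163. Its top is level at about 37 mm. Bystanders haven't moved. Next is the leaf.

```bash
python3 - <<'E'
from h import *
print(row(fold(5,-155,220)))
E
```

```text
[-5.61e-01 -2.46e-02 -1.23e-02 -2.00e-04  0.00e+00  1.40e-03]
```

Request:
{"method": "step_arm", "body": {"targets": [[-0.56,-0.025,0,0,0,0],[-0.56,-0.025,0,0,0,0],[-0.56,-0.025,0,0,0,0],[-0.56,-0.025,0,0,0,0],[-0.56,-0.025,0,0,0,0],[-0.56,-0.025,0,0,0,0],[-0.56,-0.025,0,0,0,0],[-0.56,-0.025,0,0,0,0],[-0.56,-0.025,0,0,0,0]]}}

```text
clock: 11.1
tool_pos: [610.3, 91.8, 214.0]
tool_rot: [-0.0, 0.592, 0.806, 0.0]
ft_force: [-0.8, 0.2, -0.1]
finger_gap: 0.009
grip_force: 0.0
```

```bash
python3 - <<'E'
from h import *
print(tf(ctrl.get_obs()["tool_pos"]),row(fold(5,-150,50)))
E
```

```text
[   4.86194932 -153.57152124  214.04869543] [ 7.000e-03  3.000e-04  3.281e-01  0.000e+00 -3.000e-04  1.800e-03]
```

Request:
{"method": "step_arm", "body": {"targets": [[0.007,0,0.1,0,0,0],[0.007,0,0.2,0,0,0],[0.007,0,0.28,0,0,0],[0.007,0,0.328,0,0,0],[0.007,0,0.328,0,0,0]]}}

```text
clock: 11.6
tool_pos: [605.2, 95.8, 45.2]
tool_rot: [-0.004, 0.591, 0.807, -0.003]
ft_force: [-0.3, -0.0, -0.2]
finger_gap: 0.006
grip_force: 0.0
```

Request:
{"method": "step_arm", "body": {"targets": [[0.03,0,0,0,0,0],[0.06,0,-0.004,0,0,0],[0.084,0,-0.016,0,0,0],[0.108,0,-0.028,0,0,0],[0.132,0,-0.04,0,0,0],[0.156,0,-0.056,0,0,0],[0.18,0,-0.076,0,0,0],[0.204,0,-0.092,0,0,0],[0.228,0,-0.104,0,0,0],[0.252,0,-0.112,0,0,0],[0.276,0,-0.12,0,0,0]]}}

```text
clock: 12.7
tool_pos: [567.5, 226.8, 110.0]
tool_rot: [-0.0, 0.592, 0.806, -0.0]
ft_force: [0.2, -1.5, -0.7]
finger_gap: 0.008
grip_force: 0.5
```

```bash
python3 - <<'E'
from h import *
o=ctrl.get_obs();print(tf(o["tool_pos"]),o["ft_force"])
im,d=optics.camera("scene"); cv2.imwrite("pics/s3.png",im)
for r in optics.tip_of("top_leaf_edge","scene")[:2]: print(r["score"],tf(world("scene",r["position"])))
for a in range(0,95,10):
    t=np.radians(a); print(a,row(fold(5,100*np.sin(t)-9.5*np.cos(t/1),12.5+98*np.cos(t)))[:3])
E
```

```text
[  4.17777743 -11.94879473 110.0020183 ] [ 0.21333887 -1.5163687  -0.66683439]
0.96 [  0.92042671  -0.24103683 140.69478939]
0 [ 0.0034  0.0007 -0.0001]
10 [0.0384 0.0009 0.0029]
20 [0.0729 0.001  0.0118]
30 [0.1059 0.0011 0.0262]
40 [0.1364 0.0012 0.0458]
50 [0.1633 0.0013 0.07  ]
60 [0.186  0.0014 0.098 ]
70 [0.2037 0.0014 0.129 ]
80 [0.2159 0.0014 0.162 ]
90 [0.2223 0.0015 0.1961]
```

View pics/s3.png

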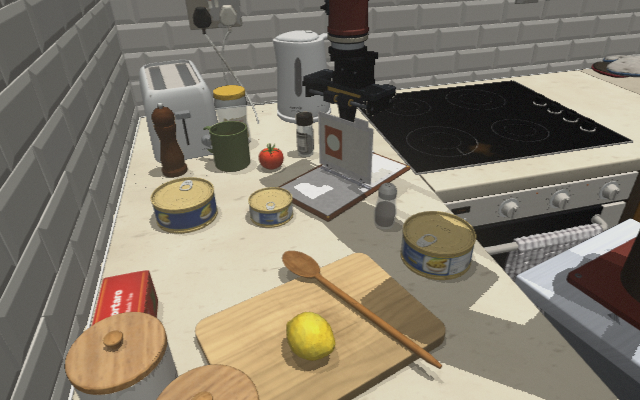

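The scene view shows the leaf upright at (346,150) with the fingers behind it, and the tin standing clear at (270,206). I'll follow the arc over and down.

Request:
{"method": "step_arm", "body": {"targets": [[0.02,0,0.001,0,0,0],[0.038,0,0.003,0,0,0],[0.056,0,0.007,0,0,0],[0.073,0,0.012,0,0,0],[0.09,0,0.018,0,0,0],[0.106,0,0.026,0,0,0],[0.122,0,0.036,0,0,0],[0.136,0,0.046,0,0,0],[0.15,0,0.058,0,0,0],[0.163,0,0.07,0,0,0],[0.175,0,0.084,0,0,0],[0.186,0,0.098,0,0,0],[0.196,0,0.113,0,0,0],[0.204,0,0.129,0,0,0],[0.211,0,0.145,0,0,0],[0.216,0,0.162,0,0,0],[0.219,0,0.172,0,0,0],[0.222,0,0.18,0,0,0],[0.222,0,0.185,0,0,0]]}}

```text
clock: 14.7
tool_pos: [534.8, 331.9, 17.1]
tool_rot: [-0.0, 0.592, 0.806, -0.0]
ft_force: [0.7, 0.5, 1.2]
finger_gap: 0.002
grip_force: 0.3
```

```bash
python3 - <<'E'
from h import *
o=ctrl.get_obs();print(tf(o["tool_pos"]),o["ft_force"])
E
```

```text
[ 4.15446161 98.12280385 17.11490213] [0.66855677 0.50407133 1.22747554]
```

Now press the last few mm in small steps.

Request:
{"method": "step_arm", "body": {"targets": [[0,0,0.003,0,0,0],[0,0,0.006,0,0,0],[0,0,0.008,0,0,0],[0,0,0.008,0,0,0]]}}

```text
clock: 15.1
tool_pos: [535.1, 331.8, 13.6]
tool_rot: [0.0, 0.592, 0.806, 0.0]
ft_force: [0.6, -0.7, -0.2]
finger_gap: 0.004
grip_force: 0.0
```

Request:
{"method": "step_arm", "body": {"targets": [[0,0,0.001,0,0,0],[0,0,0.002,0,0,0],[0,0,0.002,0,0,0],[0,0,0.002,0,0,0]]}}

```text
clock: 15.5
tool_pos: [535.2, 331.8, 12.9]
tool_rot: [0.0, 0.592, 0.806, 0.0]
ft_force: [-1.5, -0.7, 3.2]
finger_gap: 0.006
grip_force: 1.7
```

Request:
{"method": "step_arm", "body": {"targets": [[0,0,0.001,0,0,0],[0,0,0.001,0,0,0],[0,0,0.001,0,0,0]]}}

```text
clock: 15.8
tool_pos: [535.2, 331.8, 12.8]
tool_rot: [0.0, 0.592, 0.806, 0.0]
ft_force: [-2.8, -1.6, 6.8]
finger_gap: 0.003
grip_force: 3.4
```

Request:
{"method": "step_arm", "body": {"targets": [[0,0,-0.02,0,0,0],[0,0,-0.08,0,0,0],[0,0,-0.16,0,0,0],[0,0,-0.25,0,0,0],[0,0,-0.34,0,0,0],[0,0,-0.4,0,0,0],[0,0,-0.4,0,0,0],[0,0,-0.4,0,0,0],[0,0,-0.4,0,0,0]]}}

```text
clock: 16.7
tool_pos: [534.0, 331.3, 210.2]
tool_rot: [-0.001, 0.592, 0.806, -0.001]
ft_force: [-0.1, 0.1, 0.1]
finger_gap: 0.002
grip_force: 0.0
```

```bash
python3 look.py | grep -v mask; python3 - <<'E'
from h import *
im,d=optics.camera("scene"); cv2.imwrite("pics/s5.png",im)
for cam in ("scene","top","wrist"):
    im,d=optics.camera(cam)
    P=F.inv().apply(cloud(cam,d).reshape(-1,3)-O)
    for s in (1,-1):
        q=P[(abs(P[:,0])<65)&(s*P[:,1]>25)&(s*P[:,1]<125)&(P[:,2]<60)&(P[:,2]>-5)]
        if len(q)>50:
            print(cam,s,len(q),np.median(q[:,2]),np.polyfit(q[:,1],q[:,2],1))
E
```

```text
tcp folder [  3.24  97.78 210.19] [-0.11  0.14  0.12] 16.7
top tin 0.87 [150.66 319.66   4.45]
top tin 0.74 [ 20.18 208.65  -1.  ]
top tin 0.66 [-292.03   97.25   -0.71]
top top_leaf_edge 0.62 [  3.99 135.33   7.19]
top salt_shaker 0.58 [-167.92   76.38   -0.27]
top spice_jar 0.86 [160.03 -25.24  -2.18]
top tomato 0.64 [ 20.52 205.55   3.31]
scene tin 0.91 [-293.32   95.4    -0.89]
scene tin 0.9 [140.53 317.75   2.35]
scene tin 0.63 [ 17.45 201.63   1.11]
scene top_leaf_edge 0.68 [  1.83 135.36   8.86]
scene salt_shaker 0.82 [-170.76   81.01    0.61]
scene spice_jar 0.73 [159.05 -33.07   1.16]
scene tomato 0.79 [165.69  69.41   0.67]
scene 1 1471 13.872228970573998 [-1.60196326e-03  1.39839672e+01]
scene -1 1122 9.588090061178152 [-6.91429693e-04  9.55082087e+00]
top 1 455 13.080482807470764 [5.90681547e-03 1.24048839e+01]
top -1 1119 8.771171214582955 [1.84113373e-05 8.69686743e+00]
wrist 1 9455 12.082095004340257 [-1.04211439e-03  1.21819610e+01]
wrist -1 62 7.528208567893833 [-0.01042308  6.9511794 ]
```

View pics/s5.png

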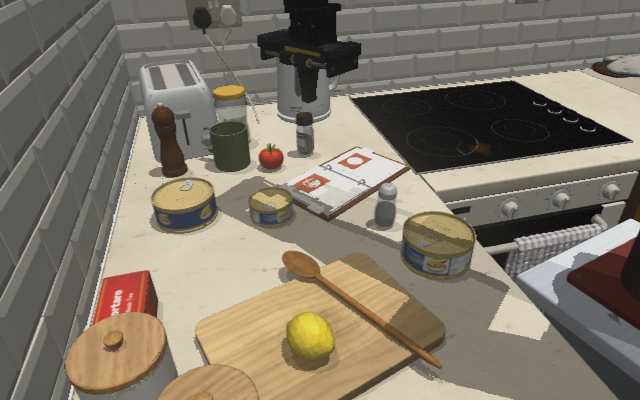

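In the scene view, the turned leaf lies flat on the left (315,185) and the lower leaf flat on the right (360,165). The tin stands at (270,206) and the bystanders are where they started.

```bash
python3 -c "
from station import sign_off
print(sign_off())"
```

```text
the job is handed in; nothing more can be done
None
```

I've handed the job in: the tin stands flat on the worktop beside the folder, the top leaf lies flat on the left, the leaf underneath is still flat on the right, and the bystanders are where they started; no verdict came back.

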